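# Zero the field probe and hold it centred in the tall coil

### The job

Lift the field probe out of its stand and zero it by holding it upright and still for two seconds with its tip about 2 cm above the centre of the round reference pad. Then lower its rod from above into the bore of the taller of the two coils, never letting the probe touch the pad or either coil, until the tip is halfway down the coil. Finish there, still holding the probe in the gripper, upright, still and centred in the bore, with everything else on the bench left alone.

Things in the scene. Friction and masses are not known exactly. Their poses are not given: they have to be found in the camera images.
- probe: Field probe, 0.15 kg, upright in the stand. Grip it by its grey square body, 24 x 24 mm, 6 to 80 mm above the origin, faces normal to its x and y axes. Under that a round collar 36 mm across, 6 mm thick, then a steel rod 8 mm across whose rounded end is 110 mm below the origin. Origin: centre of the collar's underside, lying on the stand's top plate. z: up along its axis.
- probe_tip (a point): The lower end of the probe's rod, on its axis, 110 mm below the probe's origin.
- stand: Fixed aluminium stand: a base 100 x 100 x 8 mm, two side walls, a top plate 88 x 88 x 8 mm whose top is 120 mm above the bench, with a 16 mm hole at its centre through which the probe's rod hangs; the probe's collar lies on the plate. Origin: centre of the underside; z up.
- reference_top (a point): Centre of the top of the round reference pad (steel disc 50 mm across with a small dark dot at its centre, on a fixed grey square block 80 x 80 mm); this point is 26 mm above the bench; z up.
- reference: The fixed reference block with its pad, 80 x 80 x 26 mm. Origin: centre of the underside.
- tall_coil: The taller coil, fixed: copper winding 68 mm across between grey square flanges 84 x 84 mm, 120 mm tall in all. Vertical round bore at its centre, open at the top: 24 mm across in the top flange (10 mm thick), 28 mm below it, 108 mm deep. Origin: centre of the underside; z up along the bore. The two coils may swap places.
- tall_coil_mouth (a point): Centre of the taller coil's bore at its upper mouth, 120 mm above the bench.
- tall_coil_mid (a point): Point on the taller coil's bore axis halfway down, 60 mm above the bench: where the probe's tip must finish.
- short_coil: The shorter coil, fixed: same make, flanges 84 x 84 mm and bore 24 mm, but only 70 mm tall. Not to be used. Origin: centre of the underside.
- multimeter: Handheld multimeter lying flat, 160 x 80 x 42 mm; origin under its centre. Leave alone.
- screwdriver: Screwdriver lying on the bench, 170 mm long, beside the stand. Leave alone.
- tray: Small divided parts tray, 100 x 70 x 25 mm; origin under its centre. Leave alone.
- jar: Small closed jar, 48 mm across, 60 mm tall; origin under its centre. Leave alone.
- heatsink: Finned aluminium heat sink, 50 x 60 x 28 mm; origin under its centre. Leave alone.

How it is judged:
By the outcome, as a careful person would: the job done as asked, in the order asked, and still so for the second after the job is handed in, while the arm keeps its last pose, push and grip.
It also fails if it takes over 54 s, if anything falls off the work surface, if the arm or the gripper's body presses on something with over 40 N, if the wrist force passes 120 N, or if a joint passes its speed limit or range.

### The arm

A 6-joint arm with a two-finger parallel gripper is mounted at the origin on the work surface. World frame = base frame: x ahead of the robot, y to its left, z up, the work surface at z = 0. Lengths are in mm, angles in degrees, forces in N, time in s.
With the tool pointing down it reaches from about 350 to 850 mm from the base axis. Payload 8.1 kg.
Tool frame: the origin (TCP) lies midway between the tips of the shut fingers; the grasp point (between the pads) lies 19 mm behind it (hold_point_z is the distance from the TCP to the grasp point, in mm); z points along the fingers, y is the direction in which the jaws open and shut (so a half turn about z gives the same grasp; the last joint's range is limited). The gripper opens to 85 mm and grips with 20 to 120 N. Pads are 22 mm wide; open, the fingers measure 114 mm over their backs; the gripper's body (76 mm by 85 mm) begins 54 mm behind the grasp point. The pads swing forward as they close: fully open they stand 13 mm farther back than shut.
Start: joints at [71.941, 7.471, 85.268, -0, 87.261, -4.893], TCP at [136.647, 584.237, 231.292] pointing down, gripper open.
Joint ranges: [-169.43, 169.43], [-51.17, 129.36], [1.28, 143.12], [-76.62, 256.62], [0, 156.53], [-152.29, 152.29]. Speed limits (degrees/s): [136.94, 136.94, 159.86, 180, 180, 180].

### API

Orientations are given as [roll, pitch, yaw] about the fixed x, y, z axes, in that order (R = Rz(yaw) Ry(pitch) Rx(roll)).
In Python, from bench import sense, snapshot, camera_params, hand_in, hold_point_z gives the robot as it stands.
- The arm moves only by the tool servo_tool, never from a script. Its argument "motion" is a list of rows, each a list of 7 numbers: the finger opening in mm, from 0 to 85.4, then the shift along the tool's x, y, z in mm, then the turn, a rotation vector about the tool's x, y, z in rad. A call has 1 to 10 rows; each row shifts and turns the pose as measured when the row begins, along the tool's axes as they then stand; what a row does not reach is not made up. A row lasts 1/10 s, in which the tool goes at most 50 mm and 8.59 degrees, less where a joint would pass 70% of its speed; a pose out of reach is approached as far as the arm can. A call with a gripper value outside its range is refused whole. The fingers move at their own pace and stop on an object; "force" is the grip in N (left out, the last holds). Time passes only in rows, so rows that do not move let the fingers close. It gives the time, the measured TCP pose, the force and the opening at its end, in the units of the state.
- sense(): the state, without advancing time (a new reading comes with each control period).
- snapshot(name): name is "side" or "top" or "wrist"; returns the picture (480x640x3 uint8, blue, green, red); there is no depth.
- camera_params(name): a dict with "fx", "fy", "cx", "cy" (pixels), "R" (3x3) and "t" (3): a world point X has camera coordinates R X + t; the wrist camera has in their place "tool_from_camera" (4x4, takes a point from camera to tool coordinates, whose origin is the TCP and whose axes are the flange's). Camera axes: x right, y down, z forward; pixel columns grow to the right and rows downward; lengths in mm; the calibration is good to about 2 mm. A picture is of the moment at which its call begins: read the wrist's pose just before it. camera_params takes no time and is no camera call.
- hand_in(): hands the job in, once; it reports no verdict.
The state is a dict: "time": time; "joint_pos": joint angles; "qd": joint speeds; "joint_efforts": joint torques, N m; "tool_pos": TCP position; "tcp_rot": TCP orientation; "ft_force": force on the tool from outside, world axes, zero at the start; "wrist_torque": the same for the moment, N m; "finger_gap": finger opening in mm.
Only numpy, scipy, OpenCV 4.12 (cv2) and the standard library are available. Lean on these libraries where they do the work, as an engineer would, in place of code of your own. Each camera call takes 0.05 s, during which the arm holds its last target. There are 200 camera calls.

## Working session

There is one attempt and no reset: what is moved stays moved. The work goes in short steps, Python scripts to look and compute and a tool call to move; the robot and the scene stay as the last step left them, time stands still between calls to the robot, and variables do not carry over. Pictures are saved under pics/ and viewed, about 8 in all and at most 12, crops included, and the job is handed in when it is done.

Besides the shell and the picture viewer there is one more tool, called as name(argument=value, ...), one argument or row to a line, values as JSON. servo_tool: Moves the arm, as the interface text tells. Its arguments: {"type":"object","properties":{"motion":{"type":"array"},"force":{"type":"number"}},"required":["motion"]}

```bash
mkdir -p pics
python3 - <<'E'
from bench import *
import cv2,json
print(sense()); print(hold_point_z)
for n in ("top","side","wrist"):
    cv2.imwrite(f"pics/{n}0.png",snapshot(n)); print(n,camera_params(n))
E
```

```text
{'time': 0.0, 'joint_pos': array([ 7.19397836e+01,  7.51444657e+00,  8.53280482e+01, -7.56189471e-05,
        8.72638303e+01, -4.89391006e+00]), 'qd': array([-0.04646007,  0.04199629,  0.05396019, -0.01211919, -0.06351284,
       -0.02654379]), 'joint_efforts': array([ 1.31646422e-03, -5.69411767e+01, -5.00555384e+01, -3.02343024e-04,
        1.46407768e-02, -3.04678326e-05]), 'tool_pos': array([136.48241453, 583.70342803, 230.26315091]), 'tcp_rot': array([-1.79894056e+02, -8.99543950e-03,  1.66833689e+02]), 'ft_force': array([-0.47628108, -0.23575127, -0.08778752]), 'wrist_torque': array([-0.02574291,  0.00440735,  0.06981581]), 'finger_gap': 85.42981155299532}
18.700000000000003
top {'fx': 472.6868238653051, 'fy': 472.6868238653051, 'cx': 313.52025128180645, 'cy': 242.56237201517638, 'R': array([[ 0.05521852, -0.99846536, -0.00422423],
       [-0.97765136, -0.05320696, -0.20338838],
       [ 0.20285149,  0.01536063, -0.97908903]]), 't': array([-24.67066069, 529.1274707 , 928.19315648])}
side {'fx': 486.0546155291736, 'fy': 486.0546155291736, 'cx': 317.6118278573123, 'cy': 238.43190453014384, 'R': array([[ 0.94050553, -0.33943152, -0.01534902],
       [-0.27531101, -0.73480755, -0.61988847],
       [ 0.19913111,  0.58723429, -0.78453979]]), 't': array([-489.12181104,  197.10108197, 1053.03827133])}
wrist {'fx': 350.6119339920719, 'fy': 350.6119339920719, 'cx': 322.99221428452205, 'cy': 237.0772121400744, 'tool_from_camera': array([[ 8.15503064e-04, -9.61176246e-01, -2.75933977e-01,
         7.00136724e+01],
       [ 9.99999666e-01,  7.71042812e-04,  2.69610715e-04,
        -9.61444059e-01],
       [-4.63865053e-05, -2.75934104e-01,  9.61176554e-01,
        -1.41733535e+02],
       [ 0.00000000e+00,  0.00000000e+00,  0.00000000e+00,
         1.00000000e+00]])}
```

View pics/top0.png

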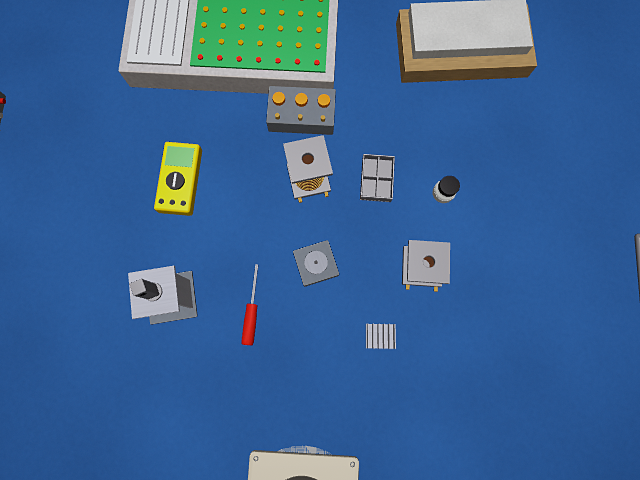

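View pics/side0.png

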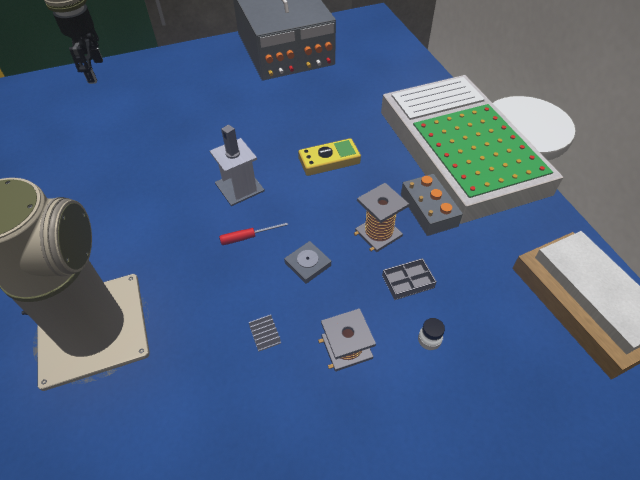

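The top view shows the stand and probe (probe body top ~(139,287)), the pad dot at (316,262), the tall coil's bore at (308,158) and the short coil's at (429,262). The side view confirms that the coil at (382,200) is the tall one.

```bash
cat > h.py <<'E'
import numpy as np, cv2
from bench import *
from scipy.spatial.transform import Rotation as Rn
def cam(name,s=None):
    p=camera_params(name)
    if name!="wrist": R=np.array(p["R"]); return p,R.T,-R.T@np.array(p["t"])
    s=s or sense(); T=np.array(p["tool_from_camera"])
    R=Rn.from_euler("xyz",s["tcp_rot"],degrees=True).as_matrix()
    return p,R@T[:3,:3],R@T[:3,3]+s["tool_pos"]
def cast(c,uv,z):
    p,R,o=c; d=R@np.array([(uv[0]-p["cx"])/p["fx"],(uv[1]-p["cy"])/p["fy"],1.])
    return o+d*(z-o[2])/d[2]
def proj(c,X):
    p,R,o=c; q=R.T@(np.array(X)-o); return np.array([p["fx"]*q[0]/q[2]+p["cx"],p["fy"]*q[1]/q[2]+p["cy"]])
def tool(X,s=None):
    "world vector -> tool axes"
    s=s or sense(); return Rn.from_euler("xyz",s["tcp_rot"],degrees=True).as_matrix().T@np.array(X)
E
python3 - <<'E'
from h import *
t=cam("top"); s=cam("side")
for n,a,b,z in [("probe top",(139,287),(228,128),200),("pad",(316,262),(308,258),26),("tall",(308,158),(383,201),120),("short",(429,262),(348,332),70),("stand",(153,291),(233,154),120)]:
    print(n,cast(t,a,z).round(),cast(s,b,z).round())
im=cv2.imread("pics/top0.png"); sd=cv2.imread("pics/side0.png")
a=cv2.resize(im[255:335,115:215],None,fx=4,fy=4,interpolation=cv2.INTER_CUBIC)
b=cv2.resize(sd[115:195,190:290],None,fx=4,fy=4,interpolation=cv2.INTER_CUBIC)
cv2.imwrite("pics/c1.png",np.hstack([a,b]))
E
```

```text
probe top [405. 300. 200.] [407. 305. 200.]
pad [494.  -3.  26.] [496.  -2.  26.]
tall [689.  24. 120.] [690.  25. 120.]
short [ 499. -232.   70.] [ 502. -231.   70.]
stand [406. 303. 120.] [406. 303. 120.]
```

View pics/c1.png

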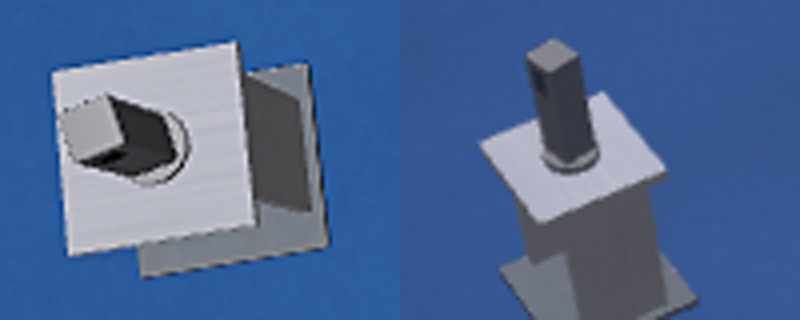

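The probe's top-face edges put its yaw at about 17° (mod 90), at roughly (406,303). I'll move above it for a wrist look.

servo_tool(
  motion=[
    [85, -33, -21, -7, 0, 0, 0],
    [85, -33, -21, -7, 0, 0, 0],
    [85, -33, -21, -7, 0, 0, 0],
    [85, -33, -21, -7, 0, 0, 0],
    [85, -33, -21, -7, 0, 0, 0],
    [85, -33, -21, -7, 0, 0, 0],
    [85, -33, -21, -7, 0, 0, 0],
    [85, -33, -21, -7, 0, 0, 0],
    [85, -33, -21, -7, 0, 0, 0],
    [85, -33, -21, -7, 0, 0, 0],
  ],
)

```text
time: 1.15
tool_pos: [414.7, 295.6, 297.8]
tcp_rot: [-179.5, -0.2, 167.4]
ft_force: [-0.2, 0.2, -0.4]
finger_gap: 85.0
```

servo_tool(
  motion=[
    [85, 0, 0, 0, 0, 0, 0.149],
    [85, 0, 0, 0, 0, 0, 0.149],
    [85, 0, 0, 0, 0, 0, 0.149],
    [85, 0, 0, 0, 0, 0, 0.149],
    [85, 0, 0, 0, 0, 0, 0.149],
    [85, 0, 0, 0, 0, 0, 0.149],
    [85, 0, 0, 0, 0, 0, 0.149],
    [85, 0, 0, 0, 0, 0, 0],
    [85, 0, 0, 0, 0, 0, 0],
  ],
)

```text
time: 2.05
tool_pos: [418.6, 289.3, 296.4]
tcp_rot: [-179.4, 0.4, 107.0]
ft_force: [1.1, 0.7, 0.5]
finger_gap: 85.2
```

Run:
```python
from h import *
s=sense(); print(s["time"],s["tool_pos"],s["tcp_rot"],s["joint_pos"],s["ft_force"])
im=snapshot("wrist"); cv2.imwrite("pics/w1.png",im)
print(sense()["tool_pos"])
c=cam("wrist",s); print(proj(c,[406,303,200]),proj(c,[406,303,120]))
```

```text
2.05 [418.58222087 289.27158264 296.39541342] [-179.42996095    0.44651945  106.97979927] [29.10039646 -7.12180438 93.15675142 -0.31788311 94.61607875 12.09903572] [1.09832912 0.71725365 0.54235172]
[418.58344844 289.27466899 296.39987778]
[313.43162394 213.91155969] [316.53748968 194.64642549]
```

View pics/w1.png

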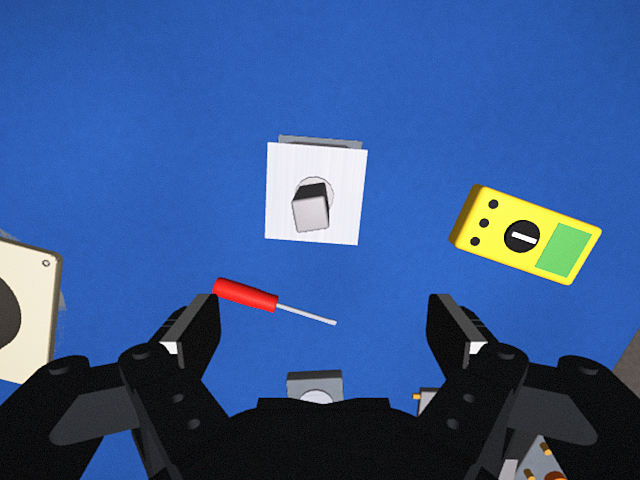

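The wrist view shows the probe's top face around (311,214), with a slight yaw against the image axes. The stand plate is centred near (316,193). Next I'll measure the contours.

Run:
```python
from h import *
s=sense(); c=cam("wrist",s)
im=cv2.imread("pics/w1.png").astype(int); g=im.mean(2); sat=im.max(2)-im.min(2)
print(im[215,310],im[190,312],im[160,300],im[139,320],im[187,330])
def rect(m,z,seed,name):
    n,l=cv2.connectedComponents(m.astype(np.uint8)); m=(l==l[seed[1],seed[0]]).astype(np.uint8)
    k=max(cv2.findContours(m,cv2.RETR_EXTERNAL,cv2.CHAIN_APPROX_NONE)[0],key=cv2.contourArea)
    w=np.array([cast(c,p[0],z)[:2] for p in k],np.float32)
    r=cv2.minAreaRect(w); print(name,k.reshape(-1,2).min(0),k.reshape(-1,2).max(0),np.round(r[0],1),np.round(r[1],1),round(r[2],1),"centroid",w.mean(0).round(1))
rect((sat<40)&(g>205),120,(275,200),"plate")
for lo,hi in ((110,205),(120,200),(130,195)): 
    rect((sat<40)&(g>lo)&(g<hi),200,(310,215),"top")
```

```text
[217 209 213] [48 46 44] [245 239 240] [159 155 151] [207 202 210]
plate [265 142] [367 244] [403.8 301.8] [87.9 88. ] 12.6 centroid [403.5 303. ]
top [0 0] [639 479] [420.3 250.3] [567.2 372.1] 17.7 centroid [432.3 256.1]
top [0 0] [639 479] [420.3 250.3] [567.2 372.1] 17.7 centroid [432.4 256. ]
top [0 0] [639 479] [420.3 250.3] [567.2 372.1] 17.7 centroid [432.8 255.8]
```

Run:
```python
from h import *
c=cam("wrist")
im=cv2.imread("pics/w1.png").astype(int); g=im.mean(2)
for lo,hi in ((170,226),(150,230),(180,222)):
    m=np.zeros(g.shape,np.uint8); m[180:236,288:334]=((g>lo)&(g<hi))[180:236,288:334]
    m=cv2.morphologyEx(m,cv2.MORPH_OPEN,np.ones((5,5)))
    k=max(cv2.findContours(m,cv2.RETR_EXTERNAL,cv2.CHAIN_APPROX_NONE)[0],key=cv2.contourArea)
    w=np.array([cast(c,p[0],200)[:2] for p in k],np.float32)
    r=cv2.minAreaRect(w); print(k.reshape(-1,2).min(0),k.reshape(-1,2).max(0),np.round(r[0],1),np.round(r[1],1),round(r[2],1))
# refined pad/coil estimates from top
t=cam("top")
s=sense(); print(tool(np.array([403.5,302,151])-s["tool_pos"]))
```

```text
[293 199] [327 230] [403.8 302.2] [21.6 21.6] 26.0
[293 198] [327 232] [404.1 301.8] [22.  23.1] 26.2
[293 200] [326 230] [403.8 302.1] [21.  21.4] 26.8
[ 17.71009284  -9.27245828 145.36486182]
```

```bash
cat >> h.py <<'E'
def go(pos,yaw,n=1):
    s=sense(); R=Rn.from_euler("xyz",s["tcp_rot"],degrees=True).as_matrix()
    D=Rn.from_euler("xyz",[180,0,yaw],degrees=True).as_matrix()
    print("t",s["time"],s["tool_pos"].round(1),s["tcp_rot"].round(2),"gap",round(s["finger_gap"],1),"F",s["ft_force"].round(1))
    print("shift/n",(R.T@(np.array(pos)-s["tool_pos"])/n).round(2),"rot/n",(Rn.from_matrix(R.T@D).as_rotvec()/n).round(4),"mm",np.linalg.norm(np.array(pos)-s["tool_pos"]).round(1))
E
python3 -c "
from h import *
go([403.8,302,235],116,3)"
```

```text
t 2.1 [418.6 289.3 296.4] [-179.43    0.45  106.96] gap 85.0 F [ 0.2  0.2 -0.2]
shift/n [ 5.66 -3.27 20.46] rot/n [-0.0035  0.0023 -0.0526] mm 64.4
```

servo_tool(
  motion=[
    [85, 5.7, -3.3, 20.5, -0.0035, 0.0023, -0.053],
    [85, 5.7, -3.3, 20.5, -0.0035, 0.0023, -0.053],
    [85, 5.7, -3.3, 20.5, -0.0035, 0.0023, -0.053],
    [85, 0, 0, 0, 0, 0, 0],
    [85, 0, 0, 0, 0, 0, 0],
  ],
)

```text
time: 2.6
tool_pos: [403.4, 301.9, 234.4]
tcp_rot: [179.9, 0.0, 117.2]
ft_force: [-0.3, 0.4, 0.7]
finger_gap: 84.9
```

Run:
```python
from h import *
c=cam("wrist"); im=snapshot("wrist"); cv2.imwrite("pics/w2.png",im)
go([403.8,302,151],116,4)
q=proj(c,[403.8,302,200]); print(q)
u,v=q.astype(int); cv2.imwrite("pics/w2c.png",im[max(v-130,0):v+130,u-160:u+160].repeat(2,0).repeat(2,1))
```

```text
t 2.65 [403.3 301.9 234.3] [179.88   0.   117.17] gap 84.9 F [-0.6 -0.6 -0.2]
shift/n [-0.03  0.08 20.81] rot/n [ 0.0005 -0.      0.0051] mm 83.3
[324.72254977 270.78454764]
```

View pics/w2c.png

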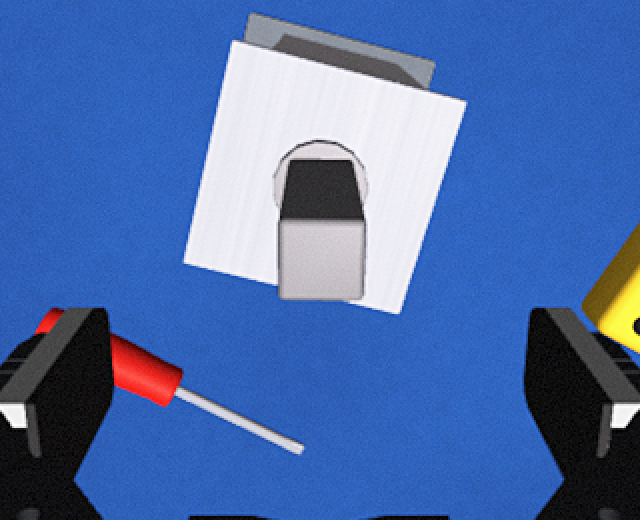

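The crop shows the probe square to the jaws, within about 1°, and centred between the fingers. I'll descend and grip.

servo_tool(
  motion=[
    [85, 0, 0, 21, 0.0005, 0, 0.005],
    [85, 0, 0, 21, 0.0005, 0, 0.005],
    [85, 0, 0, 21, 0.0005, 0, 0.005],
    [85, 0, 0, 20, 0.0005, 0, 0.005],
    [85, 0, 0, 0, 0, 0, 0],
    [85, 0, 0, 0, 0, 0, 0],
  ],
  force=60,
)

```text
time: 3.25
tool_pos: [410.0, 303.9, 158.8]
tcp_rot: [179.2, -0.0, 115.8]
ft_force: [0.2, 0.5, 0.2]
finger_gap: 85.0
```

```bash
python3 -c "
from h import *
go([403.6,302.1,151],116,1)"
```

```text
t 3.25 [410.  303.9 158.8] [ 1.7923e+02 -2.0000e-02  1.1583e+02] gap 85.0 F [0.2 0.5 0.2]
shift/n [ 1.18 -6.61  7.67] rot/n [ 0.0135 -0.0004 -0.003 ] mm 10.2
```

servo_tool(
  motion=[
    [85, 0.6, -3.3, 3, 0.007, 0, 0],
    [85, 0.6, -3.3, 3, 0.006, 0, 0],
    [85, 0, 0, 1, 0, 0, 0],
    [85, 0, 0, 0, 0, 0, 0],
  ],
)

```text
time: 3.65
tool_pos: [405.4, 303.2, 156.0]
tcp_rot: [179.7, -0.1, 115.8]
ft_force: [-0.1, 1.1, 0.1]
finger_gap: 84.9
```

```bash
python3 -c "
from h import *
go([403.6,302.1,151],116,1);print(sense()['joint_pos'])"
```

```text
t 3.65 [405.4 303.2 156. ] [ 1.7967e+02 -5.0000e-02  1.1582e+02] gap 84.9 F [-0.1  1.1  0.1]
shift/n [-0.18 -2.13  5.02] rot/n [ 0.0058 -0.0009 -0.0031] mm 5.5
[ 3.09693266e+01 -4.70220067e+00  1.05602414e+02  2.18039956e-02
  7.87670291e+01  5.14118392e+00]
```

servo_tool(
  motion=[
    [85, 0, -2, 4, 0.006, 0, -0.003],
    [85, 0, -0.6, 2, 0, 0, 0],
    [85, 0, 0, 0, 0, 0, 0],
  ],
)

```text
time: 3.95
tool_pos: [403.2, 302.2, 150.2]
tcp_rot: [180.0, -0.1, 116.0]
ft_force: [-1.2, 0.0, 0.2]
finger_gap: 85.0
```

```bash
python3 -c "
from h import *
go([403.6,302.1,151],116,1)"
```

```text
t 3.95 [403.2 302.2 150.2] [ 1.7998e+02 -5.0000e-02  1.1602e+02] gap 85.0 F [-1.2  0.   0.2]
shift/n [-0.26  0.36 -0.84] rot/n [ 0.0003 -0.001   0.0004] mm 0.9
```

servo_tool(
  motion=[
    [24, 0, 0, 0, 0, 0, 0],
    [20, 0, 0, 0, 0, 0, 0],
    [20, 0, 0, 0, 0, 0, 0],
    [20, 0, 0, 0, 0, 0, 0],
    [20, 0, 0, 0, 0, 0, 0],
    [20, 0, 0, 0, 0, 0, 0],
    [20, 0, 0, 0, 0, 0, 0],
    [20, 0, 0, 0, 0, 0, 0],
  ],
  force=60,
)

```text
time: 4.75
tool_pos: [403.1, 302.1, 150.1]
tcp_rot: [180.0, -0.1, 116.0]
ft_force: [-0.1, -0.1, 0.2]
finger_gap: 23.3
```

```bash
python3 -c "
from h import *
go([403.6,302.1,151],116,1)"
```

```text
t 4.75 [403.1 302.1 150.1] [ 1.7999e+02 -5.0000e-02  1.1602e+02] gap 23.3 F [-0.1 -0.1  0.2]
shift/n [-0.23  0.42 -0.92] rot/n [ 0.0001 -0.0009  0.0003] mm 1.0
```

servo_tool(
  motion=[
    [20, 0, 0, -5, 0, 0, 0],
    [20, 0, 0, -8, 0, 0, 0],
    [20, 0, 0, -8, 0, 0, 0],
    [20, 0, 0, -8, 0, 0, 0],
  ],
)

```text
time: 5.15
tool_pos: [402.0, 301.4, 179.4]
tcp_rot: [-179.8, -0.0, 116.0]
ft_force: [0.1, 0.6, -1.7]
finger_gap: 23.5
```

```bash
python3 -c "
from h import *
go([403.1,302.1,275],116,10)"
```

```text
t 5.15 [402.  301.4 179.4] [-1.7979e+02 -4.0000e-02  1.1602e+02] gap 23.5 F [ 0.1  0.6 -1.7]
shift/n [ 0.02  0.1  -9.56] rot/n [-0.0004 -0.0001  0.    ] mm 95.6
```

servo_tool(
  motion=[
    [20, 0, 0.7, -9, -0.002, 0, 0],
    [20, 0, 0.7, -9, -0.002, 0, 0],
    [20, 0, 0.6, -9, -0.001, 0, 0],
    [20, 0, 0.5, -9, -0.001, 0, 0],
    [20, 0, 0.5, -9, -0.001, 0, 0],
  ],
)

```text
time: 5.65
tool_pos: [405.3, 303.0, 229.6]
tcp_rot: [179.7, -0.0, 116.0]
ft_force: [-0.5, 0.2, -2.9]
finger_gap: 23.6
```

```bash
python3 -c "
from h import *
go([403.1,302.1,275],116,5)"
```

```text
t 5.65 [405.3 303.  229.6] [ 1.7966e+02 -5.0000e-02  1.1602e+02] gap 23.6 F [-0.5  0.2 -2.9]
shift/n [ 0.03 -0.42 -9.08] rot/n [ 0.0012 -0.0002  0.0001] mm 45.4
```

servo_tool(
  motion=[
    [20, 0, -0.4, -9, 0.001, 0, 0],
    [20, 0, -0.3, -9, 0.001, 0, 0],
    [20, 0, -0.2, -9, 0.001, 0, 0],
    [20, 0, 0, -9, 0, 0, 0],
    [20, 0, 0, -9, 0, 0, 0],
    [20, 0, 0, -9, 0, 0, 0],
    [20, 0, 0, 0, 0, 0, 0],
  ],
)

```text
time: 6.35
tool_pos: [404.8, 302.8, 290.5]
tcp_rot: [179.7, -0.1, 116.0]
ft_force: [0.8, 0.6, -1.9]
finger_gap: 23.5
```

Run:
```python
from h import *
go([495,-2.5,300],116,10)
s=sense()
for n in ("top","side"):
    im=snapshot(n); cv2.imwrite(f"pics/{n}1.png",im)
    X=s["tool_pos"]-[0,0,140]; u,v=proj(cam(n),X+[0,0,70]).astype(int); print(n,u,v,proj(cam(n),X))
```

```text
t 6.35 [404.8 302.8 290.5] [ 1.7969e+02 -6.0000e-02  1.1602e+02] gap 23.5 F [ 0.8  0.6 -1.9]
shift/n [-31.39  -5.28  -1.01] rot/n [ 0.0005 -0.0001  0.    ] mm 318.5
top 132 285 [147.17412101 289.77989674]
side 225 121 [230.64625838 144.6856456 ]
```

servo_tool(
  motion=[
    [20, -15, -2.5, -2, 0.0005, 0, 0],
    [20, -28, -4.7, -2, 0.0005, 0, 0],
    [20, -34, -5.7, -2, 0.0005, 0, 0],
    [20, -34, -5.7, -2, 0.0005, 0, 0],
    [20, -34, -5.7, -2, 0.0005, 0, 0],
    [20, -34, -5.7, -1, 0.0005, 0, 0],
    [20, -34, -5.7, -1, 0.0005, 0, 0],
    [20, -34, -5.7, 0, 0.0005, 0, 0],
    [20, -28, -4.7, 0, 0, 0, 0],
    [20, -15, -2.5, 0, 0, 0, 0],
  ],
)

```text
time: 7.45
tool_pos: [487.1, 4.3, 295.2]
tcp_rot: [-179.3, -0.1, 116.3]
ft_force: [-0.6, 0.9, -2.7]
finger_gap: 23.5
```

Run:
```python
from h import *
go([495,-2.5,300],116,1)
c={"top":cam("top"),"side":cam("side")}
def blob(n,seed,lo,hi,r,z,f=None):
    im=cv2.imread(f"pics/{n}0.png").astype(int); g=cv2.resize(im[seed[1]-r:seed[1]+r+1,seed[0]-r:seed[0]+r+1].astype(np.float32),None,fx=8,fy=8,interpolation=cv2.INTER_CUBIC).mean(2)
    m=((g>lo)&(g<hi)).astype(np.uint8); k_,l,st,ce=cv2.connectedComponentsWithStats(m)
    i=1+np.argmax(st[1:,4]); k=max(cv2.findContours((l==i).astype(np.uint8),cv2.RETR_EXTERNAL,cv2.CHAIN_APPROX_NONE)[0],key=cv2.contourArea)
    w=np.array([cast(c[n],((p[0]+.5)/8-.5+np.array(seed)-r),z)[:2] for p in k],np.float32)
    e=cv2.fitEllipse(w); print(n,z,"ellipse",np.round(e[0],1),np.round(e[1],1),"rect",[np.round(x,1) for x in cv2.minAreaRect(w)])
    return g
for n,a,b,d in (("top",(308,158),(316,262),(429,262)),("side",(383,201),(308,258),(348,332))):
    blob(n,a,-1,120,9,120); 
    im=cv2.imread(f"pics/{n}0.png").mean(2); u,v=b
    print(im[v,u-24:u+25].astype(int)); u,v=a; print(im[v,u-9:u+10].astype(int))
```

```text
t 7.45 [487.1   4.3 295.2] [-1.7935e+02 -6.0000e-02  1.1625e+02] gap 23.5 F [-0.6  0.9 -2.7]
shift/n [-9.55  4.02 -4.9 ] rot/n [-0.0114 -0.001   0.0044] mm 11.5
top 120 ellipse [688.8  25.2] [24.4 24.5] rect [array([688.8,  25.1]), array([24.5, 24.6]), np.float64(3.5)]
[ 99  99 100  97 101 132 129 129 128 128 127 122 147 171 168 165 169 171
 171 169 171 177 102  76  74 100 174 166 167 170 166 167 168 168 169 147
 121 123 123 123 124 126 130 107  98  99  98  98  97]
[174 180 159  43  55  60  62  60  59  60  58  58  57  49  58 174 178 173
 173]
side 120 ellipse [689.5  26.7] [25.7 26.3] rect [array([689.5,  26.8]), array([26.1, 25.7]), np.float64(74.2)]
[ 99 117 119 118 119 118 118 118 117 117 118 117 117 159 164 164 163 163
 161 161 160 160  82  54  56 128 155 157 158 160 160 158 158 159 121 117
 118 117 118 118 117 117 117 119 113 100  97  96  97]
[141 140 140 117  71  67  68  69  70  71  71  70  67  61 108 137 140 140
 140]
```

Run:
```python
from h import *
c={"top":cam("top"),"side":cam("side")}
for n,b in (("top",(316,262)),("side",(308,258))):
  for lo,r in ((146,15),(139,15)):
    im=cv2.imread(f"pics/{n}0.png").astype(np.float32)
    g=cv2.resize(im[b[1]-r:b[1]+r+1,b[0]-r:b[0]+r+1],None,fx=8,fy=8,interpolation=cv2.INTER_CUBIC).mean(2)
    k=max(cv2.findContours((g>lo).astype(np.uint8),cv2.RETR_EXTERNAL,cv2.CHAIN_APPROX_NONE)[0],key=cv2.contourArea)
    w=np.array([cast(c[n],(p[0]+.5)/8-.5+np.array(b)-r,26)[:2] for p in k],np.float32)
    e=cv2.fitEllipse(w); print(n,np.round(e[0],1),np.round(e[1],1))
s=sense(); go([495,-2.5,300],116,1); A=[]
for n in ("top","side"):
    im=snapshot(n); cv2.imwrite(f"pics/{n}2.png",im)
    X=s["tool_pos"]-[0,0,140]; print(n,proj(c[n],X),proj(c[n],X+[0,0,100]))
    u,v=proj(c[n],X+[0,0,60]).astype(int); print(u,v)
    A.append(cv2.resize(im[v-45:v+45,u-45:u+45],None,fx=5,fy=5,interpolation=cv2.INTER_CUBIC)[:, :400])
cv2.imwrite("pics/c2.png",np.hstack(A))
```

```text
top [494.2  -1.8] [48.7 49. ]
top [494.2  -1.8] [49.3 49.6]
side [ 4.947e+02 -1.000e-01] [47.3 47.7]
side [494.7   0. ] [48.2 48.7]
t 7.45 [487.1   4.3 295.2] [-1.7935e+02 -6.0000e-02  1.1625e+02] gap 23.5 F [-0.6  0.9 -2.7]
shift/n [-9.55  4.02 -4.9 ] rot/n [-0.0114 -0.001   0.0044] mm 11.5
top [312.06801011 253.96573389] [311.62817388 243.03301941]
311 247
side [301.19511866 221.30375301] [299.05937002 188.2556187 ]
299 202
```

View pics/c2.png

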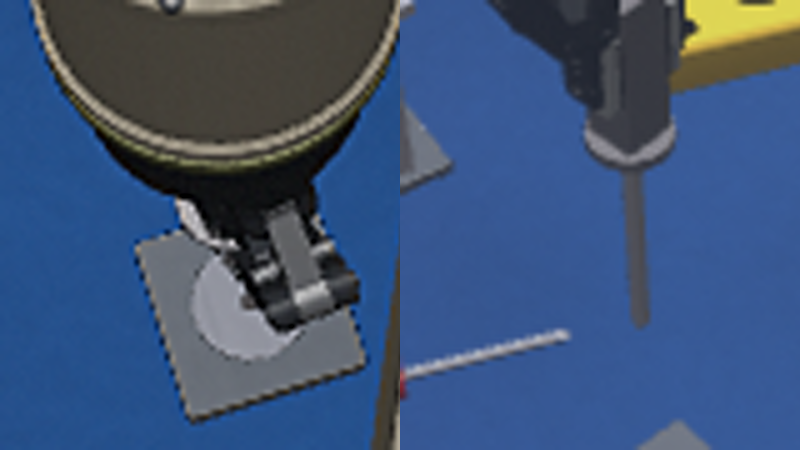

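The side crop shows the rod tip at about (302,222), against (301.2,221.3) predicted from the tool pose. That agrees with 140 mm from TCP to tip. Pad centre is about (494.5,-1) and the tall coil's mouth about (689.2,26).

```bash
python3 -c "
from h import *
go([494.5,-1,215],116,5)"
```

```text
t 7.55 [487.1   4.5 294.9] [-1.7932e+02 -6.0000e-02  1.1618e+02] gap 23.8 F [-0.   0.4 -1.9]
shift/n [-1.65  1.04 15.98] rot/n [-0.0024 -0.0002  0.0006] mm 80.5
```

servo_tool(
  motion=[
    [20, -1.6, 1, 15, -0.0024, 0, 0.0006],
    [20, -1.6, 1, 15, -0.0024, 0, 0.0006],
    [20, -1.6, 1, 15, -0.0024, 0, 0.0006],
    [20, -1.6, 1, 15, -0.0024, 0, 0.0006],
    [20, -1.6, 1, 15, -0.0024, 0, 0.0006],
    [20, 0, 0, 0, 0, 0, 0],
  ],
)

```text
time: 8.15
tool_pos: [491.4, 1.5, 210.3]
tcp_rot: [-179.8, -0.3, 116.2]
ft_force: [-1.0, -0.4, -1.7]
finger_gap: 23.0
```

```bash
python3 -c "
from h import *
go([494.5,-1,186],116,1)"
```

```text
t 8.15 [491.4   1.5 210.3] [-179.82   -0.28  116.17] gap 23.0 F [-1.  -0.4 -1.7]
shift/n [-3.77  1.75 24.28] rot/n [-0.0032 -0.0049  0.0029] mm 24.6
```

servo_tool(
  motion=[
    [20, -1.5, 0.7, 7, -0.001, -0.002, 0.001],
    [20, -1.5, 0.7, 7, -0.001, -0.002, 0.001],
    [20, -1, 0.4, 6, -0.001, -0.001, 0.001],
    [20, 0, 0, 2, 0, 0, 0],
    [20, 0, 0, 0, 0, 0, 0],
    [20, 0, 0, 0, 0, 0, 0],
  ],
)

```text
time: 8.75
tool_pos: [494.8, -0.2, 187.0]
tcp_rot: [180.0, 0.0, 116.1]
ft_force: [0.3, 0.4, -1.3]
finger_gap: 23.7
```

Run:
```python
from h import *
go([494.5,-1,186],116,1)
s=sense(); im=snapshot("side"); cv2.imwrite("pics/side3.png",im); c=cam("side")
X=s["tool_pos"]-[0,0,140]; print(proj(c,X),proj(c,X+[0,0,100]))
u,v=proj(c,X+[0,0,40]).astype(int); print(u,v)
a=cv2.resize(im[v-30:v+40,u-35:u+35],None,fx=8,fy=8,interpolation=cv2.INTER_CUBIC)
cv2.imwrite("pics/c3.png",a)
```

```text
t 8.75 [ 4.948e+02 -2.000e-01  1.870e+02] [1.7996e+02 5.0000e-02 1.1611e+02] gap 23.7 F [ 0.3  0.4 -1.3]
shift/n [-0.58 -0.66  0.98] rot/n [0.0007 0.0008 0.0018] mm 1.3
[306.97942894 252.33792178] [305.45436146 224.3121048 ]
306 241
```

View pics/c3.png

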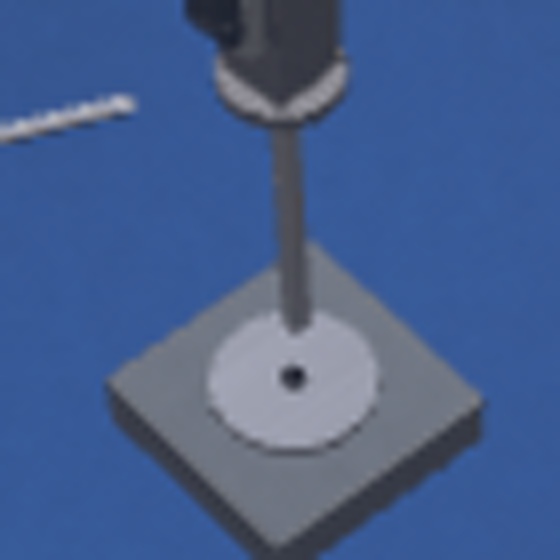

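The side crop shows the rod upright, with a slope of 3.2° against 3.1° predicted for vertical. The tip is about 20 mm above the pad and within about 2 mm of the dot in x. I'll make a small trim and hold.

servo_tool(
  motion=[
    [20, 0.4, -1.1, 0.5, 0, 0, 0],
    [20, 0, 0, 0, 0, 0, 0],
    [20, 0, 0, 0, 0, 0, 0],
    [20, 0, 0, 0, 0, 0, 0],
  ],
)

```text
time: 9.2
tool_pos: [494.3, -0.5, 187.7]
tcp_rot: [179.9, 0.1, 116.1]
ft_force: [0.6, 0.2, -2.6]
finger_gap: 23.2
```

servo_tool(
  motion=[
    [20, 0, 0, 0, 0, 0, 0],
    [20, 0, 0, 0, 0, 0, 0],
    [20, 0, 0, 0, 0, 0, 0],
    [20, 0, 0, 0, 0, 0, 0],
    [20, 0, 0, 0, 0, 0, 0],
    [20, 0, 0, 0, 0, 0, 0],
    [20, 0, 0, 0, 0, 0, 0],
    [20, 0, 0, 0, 0, 0, 0],
    [20, 0, 0, 0, 0, 0, 0],
    [20, 0, 0, 0, 0, 0, 0],
  ],
)

```text
time: 10.2
tool_pos: [494.3, -0.5, 187.7]
tcp_rot: [179.9, 0.1, 116.1]
ft_force: [-0.0, 0.2, -1.0]
finger_gap: 23.2
```

servo_tool(
  motion=[
    [20, 0, 0, 0, 0, 0, 0],
    [20, 0, 0, 0, 0, 0, 0],
    [20, 0, 0, 0, 0, 0, 0],
    [20, 0, 0, 0, 0, 0, 0],
    [20, 0, 0, 0, 0, 0, 0],
    [20, 0, 0, 0, 0, 0, 0],
    [20, 0, 0, 0, 0, 0, 0],
    [20, 0, 0, 0, 0, 0, 0],
    [20, 0, 0, 0, 0, 0, 0],
    [20, 0, 0, 0, 0, 0, 0],
  ],
)

```text
time: 11.2
tool_pos: [494.3, -0.5, 187.8]
tcp_rot: [179.9, 0.1, 116.1]
ft_force: [-0.1, -0.1, -2.4]
finger_gap: 23.0
```

servo_tool(
  motion=[
    [20, 0, 0, 0, 0, 0, 0],
    [20, 0, 0, 0, 0, 0, 0],
    [20, 0, 0, 0, 0, 0, 0],
    [20, 0, 0, 0, 0, 0, 0],
    [20, 0, 0, 0, 0, 0, 0],
    [20, 0, 0, 0, 0, 0, 0],
  ],
)

```text
time: 11.8
tool_pos: [494.3, -0.5, 187.7]
tcp_rot: [179.9, 0.1, 116.1]
ft_force: [-1.0, 0.3, -3.1]
finger_gap: 23.6
```

```bash
python3 -c "
from h import *
go([494,-1,300],116,6);print(sense()['qd'])"
```

```text
t 11.8 [494.3  -0.5 187.7] [1.7986e+02 1.1000e-01 1.1609e+02] gap 23.6 F [-1.   0.3 -3.1]
shift/n [ -0.09  -0.03 -18.71] rot/n [0.0004 0.0003 0.0003] mm 112.3
[ 0.08593359  0.02372777  0.01465736 -0.07376339  0.07514575  0.05770446]
```

servo_tool(
  motion=[
    [20, 0, 0, -10, 0, 0, 0],
    [20, 0, 0, -20, 0, 0, 0],
    [20, 0, 0, -22, 0, 0, 0],
    [20, 0, 0, -22, 0, 0, 0],
    [20, 0, 0, -22, 0, 0, 0],
    [20, 0, 0, -14, 0, 0, 0],
    [20, 0, 0, -5, 0, 0, 0],
    [20, 0, 0, 0, 0, 0, 0],
  ],
)

```text
time: 12.6
tool_pos: [493.5, -0.4, 310.6]
tcp_rot: [179.8, 0.1, 116.1]
ft_force: [0.2, 0.4, -2.3]
finger_gap: 23.2
```

```bash
python3 -c "
from h import *
go([685,25,300],116,9)"
```

```text
t 12.6 [ 4.935e+02 -4.000e-01  3.106e+02] [1.7983e+02 1.3000e-01 1.1610e+02] gap 23.2 F [ 0.2  0.4 -2.3]
shift/n [-6.83 20.35  1.25] rot/n [0.0003 0.0002 0.0002] mm 193.5
```

servo_tool(
  motion=[
    [20, -4, 12, 0, 0, 0, 0],
    [20, -6.8, 20, 0, 0, 0, 0],
    [20, -6.8, 20, 0, 0, 0, 0],
    [20, -6.8, 20, 0, 0, 0, 0],
    [20, -6.8, 20, 0, 0, 0, 0],
    [20, -6.8, 20, 0, 0, 0, 0],
    [20, -6.8, 20, 0, 0, 0, 0],
    [20, -6.8, 20, 0, 0, 0, 0],
    [20, -5, 15, 0, 0, 0, 0],
    [20, -3, 8, 0, 0, 0, 0],
  ],
)

```text
time: 13.6
tool_pos: [678.7, 24.2, 294.3]
tcp_rot: [-179.2, -0.4, 116.1]
ft_force: [-0.5, -0.4, -1.6]
finger_gap: 22.9
```

```bash
python3 -c "
from h import *
go([688.6,26.2,290],116,2)"
```

```text
t 13.6 [678.7  24.2 294.3] [-179.17   -0.42  116.06] gap 22.9 F [-0.5 -0.4 -1.6]
shift/n [-1.28  4.94  2.07] rot/n [-0.0073 -0.0037  0.0006] mm 11.0
```

servo_tool(
  motion=[
    [20, -1.3, 4.5, 1, -0.007, -0.004, 0],
    [20, -0.9, 3.5, 1, -0.005, -0.003, 0],
    [20, -0.3, 1, 1, 0, 0, 0],
    [20, 0, 0, 0, 0, 0, 0],
    [20, 0, 0, 0, 0, 0, 0],
  ],
)

```text
time: 14.1
tool_pos: [686.7, 26.1, 285.3]
tcp_rot: [-179.5, -0.2, 116.1]
ft_force: [0.3, 0.4, -1.8]
finger_gap: 23.7
```

Run:
```python
from h import *
go([688.6,26.2,280],116,1)
s=sense(); im=snapshot("side"); tp=snapshot("top"); w=snapshot("wrist"); cv2.imwrite("pics/side4.png",im); cv2.imwrite("pics/w4.png",w);c=cam("side")
X=s["tool_pos"]-[0,0,140]; print(proj(c,X),proj(c,X+[0,0,100]))
u,v=proj(c,X+[0,0,20]).astype(int); print(u,v)
a=cv2.resize(im[v-38:v+32,u-35:u+35],None,fx=8,fy=8,interpolation=cv2.INTER_CUBIC)
b=cv2.resize(w,(240,180)); b=np.vstack([b,np.zeros((380,240,3),np.uint8)])
cv2.imwrite("pics/c4.png",np.hstack([a,b]))
```

```text
t 14.1 [686.7  26.1 285.3] [-179.51   -0.2   116.07] gap 23.7 F [ 0.3  0.4 -1.8]
shift/n [-0.77  1.78  5.31] rot/n [-0.0085 -0.0035  0.0013] mm 5.7
[382.48898611 193.33596536] [386.77856293 160.08850692]
383 187
```

View pics/c4.png

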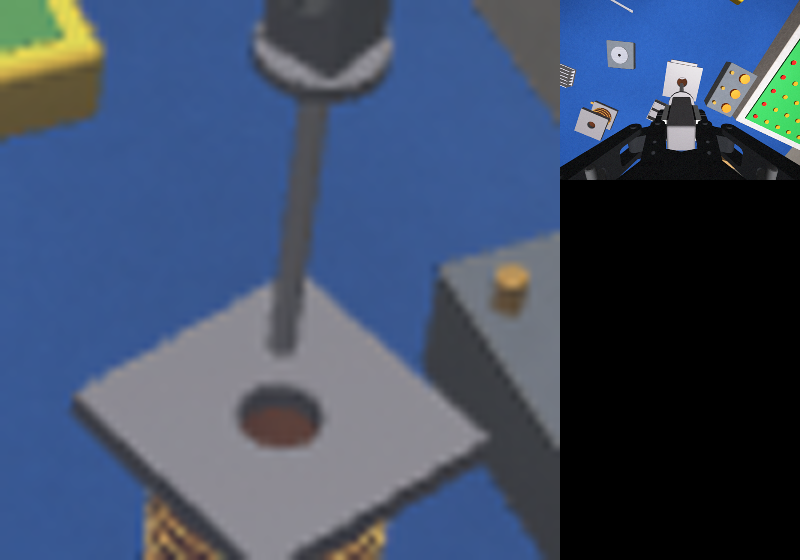

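The side crop shows the tip at about (383,193), straight above the bore at (382.5,200.5), after allowing for the 2 mm still to go in x. I'll trim, then lower in checked steps.

servo_tool(
  motion=[
    [20, -0.6, 1.6, 0, -0.006, -0.003, 0.001],
    [20, 0, 0.6, 0, -0.003, -0.001, 0],
    [20, 0, 0, 0, 0, 0, 0],
  ],
)

```text
time: 14.55
tool_pos: [689.5, 26.4, 286.6]
tcp_rot: [179.8, 0.1, 116.0]
ft_force: [-1.1, 0.7, -1.1]
finger_gap: 23.4
```

```bash
python3 -c "
from h import *
go([688.6,26.5,200],116,10)"
```

```text
t 14.55 [689.5  26.4 286.6] [1.7982e+02 1.1000e-01 1.1600e+02] gap 23.4 F [-1.1  0.7 -1.1]
shift/n [ 0.06 -0.1   8.66] rot/n [ 0.0003  0.0002 -0.    ] mm 86.6
```

Descend 25 mm first; the tip just enters the mouth.

servo_tool(
  motion=[
    [20, 0.3, -0.6, 5, 0.001, 0.001, 0],
    [20, 0, -0.2, 6, 0.001, 0.001, 0],
    [20, 0, 0, 6, 0, 0, 0],
    [20, 0, 0, 6, 0, 0, 0],
  ],
)

```text
time: 14.95
tool_pos: [689.0, 26.4, 262.9]
tcp_rot: [179.9, 0.0, 116.0]
ft_force: [-0.4, -0.6, -2.5]
finger_gap: 23.5
```

```bash
python3 -c "
from h import *
go([688.6,26.5,200],116,10)"
```

```text
t 14.95 [689.   26.4 262.9] [1.7986e+02 2.0000e-02 1.1600e+02] gap 23.5 F [-0.4 -0.6 -2.5]
shift/n [ 0.03 -0.04  6.29] rot/n [0.0002 0.     0.    ] mm 62.9
```

servo_tool(
  motion=[
    [20, 0, -0.1, 6, 0.0004, 0, 0],
    [20, 0, -0.1, 6, 0.0004, 0, 0],
    [20, 0, 0, 6, 0.0004, 0, 0],
    [20, 0, 0, 6, 0, 0, 0],
    [20, 0, 0, 6, 0, 0, 0],
  ],
)

```text
time: 15.45
tool_pos: [688.2, 26.3, 228.7]
tcp_rot: [-180.0, -0.0, 116.0]
ft_force: [0.3, 0.5, -1.9]
finger_gap: 23.1
```

```bash
python3 -c "
from h import *
go([688.6,26.5,200],116,5)"
```

```text
t 15.45 [688.2  26.3 228.7] [-1.7995e+02 -3.0000e-02  1.1600e+02] gap 23.1 F [ 0.3  0.5 -1.9]
shift/n [-0.    0.1   5.75] rot/n [-0.0002 -0.0001  0.    ] mm 28.7
```

servo_tool(
  motion=[
    [20, 0, 0.2, 6, -0.0002, 0, 0],
    [20, 0, 0.1, 6, -0.0002, 0, 0],
    [20, 0, 0.1, 6, 0, 0, 0],
    [20, 0, 0, 6, 0, 0, 0],
    [20, 0, 0, 2, 0, 0, 0],
    [20, 0, 0, 0, 0, 0, 0],
    [20, 0, 0, 0, 0, 0, 0],
  ],
)

```text
time: 16.15
tool_pos: [688.0, 26.5, 199.0]
tcp_rot: [-179.9, -0.1, 116.0]
ft_force: [0.1, -0.1, -1.5]
finger_gap: 23.2
```

Run:
```python
from h import *
go([688.6,26.5,200],116,1)
s=sense(); im=snapshot("side"); cv2.imwrite("pics/side5.png",im); c=cam("side")
X=s["tool_pos"]-[0,0,140]; Y=X.copy(); Y[2]=120
print("rod at mouth",proj(c,Y),"mouth",proj(c,[689.5,26.7,120]),"collar bottom",proj(c,X+[0,0,110]))
u,v=proj(c,Y).astype(int); print(u,v)
cv2.imwrite("pics/c5.png",cv2.resize(im[v-50:v+25,u-35:u+35],None,fx=8,fy=8,interpolation=cv2.INTER_CUBIC))
```

```text
t 16.15 [688.   26.5 199. ] [-1.7989e+02 -8.0000e-02  1.1600e+02] gap 23.2 F [ 0.1 -0.1 -1.5]
shift/n [-0.27  0.53 -1.03] rot/n [-0.0019 -0.0014  0.    ] mm 1.2
rod at mouth [381.94347489 200.74376217] mouth [382.50751961 200.51715376] collar bottom [383.90629991 185.6442297 ]
381 200
```

View pics/c5.png

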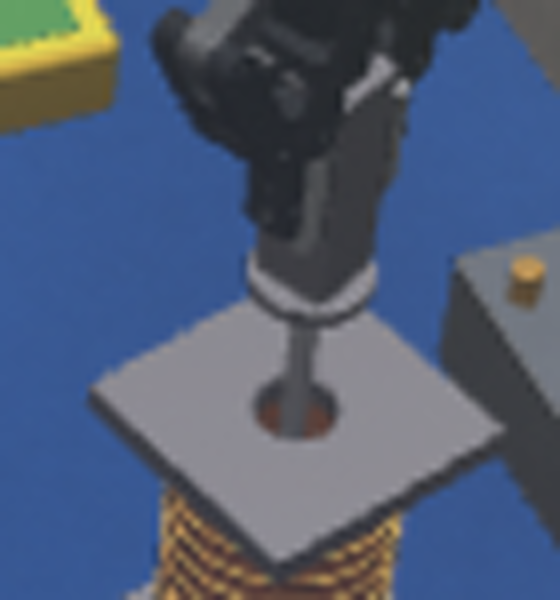

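The side crop shows the rod in the middle of the bore: rod axis at x≈297, bore centre at 296, at 8x scale. The collar is well clear of the flange. I'll settle briefly and hand in.

servo_tool(
  motion=[
    [20, 0, 0, -0.3, 0, 0, 0],
    [20, 0, 0, 0, 0, 0, 0],
    [20, 0, 0, 0, 0, 0, 0],
    [20, 0, 0, 0, 0, 0, 0],
    [20, 0, 0, 0, 0, 0, 0],
    [20, 0, 0, 0, 0, 0, 0],
    [20, 0, 0, 0, 0, 0, 0],
  ],
)

```text
time: 16.9
tool_pos: [688.8, 26.5, 201.0]
tcp_rot: [180.0, -0.0, 116.0]
ft_force: [-0.1, -0.0, -2.2]
finger_gap: 23.4
```

```bash
python3 -c "
from h import *
go([688.6,26.5,200],116,1);print(abs(sense()['qd']).max());print(hand_in())"
```

```text
t 16.9 [688.8  26.5 201. ] [ 1.7998e+02 -1.0000e-02  1.1600e+02] gap 23.4 F [-0.1 -0.  -2.2]
shift/n [ 0.11 -0.14  0.98] rot/n [ 0.0003 -0.0002  0.    ] mm 1.0
0.041431536347486586
the job is handed in; nothing more can be done
None
```

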